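Lay the copper pipe stand down on its bearer

ROBOT

A 6-joint arm with a two-finger parallel gripper is mounted at the origin on the work surface. World frame = base frame: x ahead of the robot, y to its left, z up, the work surface at z = 0. Lengths are in mm, angles in degrees, forces in N, time in s.
With the tool pointing down it reaches from about 225 to 875 mm from the base axis. Payload 3.4 kg.
Tool frame: the origin (TCP) lies midway between the tips of the shut fingers; the grasp point (between the pads) lies 19 mm behind it (ctrl.pinch_z is the y of the grasp point in the tool frame, in mm); y points along the fingers, z is the direction in which the jaws open and shut, and the axes are right-handed (so a half turn about y gives the same grasp; the last joint's range is limited). The gripper opens to 85 mm and grips with 20 to 120 N. Pads are 22 mm wide; open, the fingers measure 114 mm over their backs; the gripper's body (76 mm by 85 mm) begins 54 mm behind the grasp point. The pads swing forward as they close: fully open they stand 13 mm farther back than shut.
Start: joints at [-73.568, 15.808, 86.224, -0, 77.962, -6.933], TCP at [228.042, -527.882, 231.328] pointing down, gripper open.
Joint ranges: [-165.64, 165.64], [-43.16, 119.46], [12.63, 154.43], [-67.54, 247.53], [6.08, 155.33], [-154.97, 154.97]. Speed limits (degrees/s): [147.25, 147.25, 180, 180, 180, 180].

INTERFACE

Orientations are given as [roll, pitch, yaw] about the fixed x, y, z axes, in that order (R = Rz(yaw) Ry(pitch) Rx(roll)).
In Python, from station import ctrl, imaging gives the robot as it stands.
- The arm moves only by the tool arm_command, never from a script. Its argument "series" is a list of rows, each a list of 3 entries, a list of its own where there are three numbers: the gripper's target within -1 to 1 (fully open at 1, half-way at 0, shut at -1), then the shift along the world's x, y, z in m, then the turn about the world's z in degrees. In form: [[fingers, [tx, ty, tz], roll], ...]. A call has 1 to 12 rows; each row is the pose to reach, as a shift and turn from the pose commanded when the call began; what a row does not reach only later rows make up. A row lasts 1/12 s, in which the tool goes at most 41.7 mm and 7.16 degrees, less where a joint would pass 70% of its speed; a pose out of reach is approached as far as the arm can. A call with a gripper value outside its range is refused whole. The fingers move at their own pace and stop on an object; the grip force is fixed at half the most. Time passes only in rows, so rows that repeat a pose let the fingers close. It gives the time, the measured TCP pose, the force and the opening at its end, in the units of the state.
- ctrl.observe(): the state, without advancing time (a new reading comes with each control period).
- imaging.read_camera(name): name is "scene" or "top" or "wrist"; returns the picture (420x560x3 uint8, red, green, blue); there is no depth.
- imaging.camera_params(name): a dict with "vertical_fov" (degrees; the focal length in pixels is half the picture's height over the tangent of half this angle, whatever the lens; pixels are square), "cx", "cy" (the principal point, pixels), "R" (3x3) and "t" (3): a world point X has camera coordinates R X + t. Camera axes: x right, y down, z forward; pixel columns grow to the right and rows downward; lengths in mm; the calibration is good to about 2 mm. A picture is of the moment at which its call begins: read the wrist's pose just before it. camera_params takes no time and is no camera call; for the wrist camera it gives the pose at the moment of the call.
- ctrl.close_job(): hands the job in, once; it reports no verdict.
Trained networks look in the newest picture that a camera, given by its name, has taken for a name from the list of things; names that differ only in an ending like _2 or _b are one class to them, and where a whole thing is asked for, a point or a joint stands for the part that bears it (a point fixed in the world has none). Each returns a list of dicts, best first, with "confidence" (0 to 1); they miss things now and then, are a little off and sometimes report something else, mostly with a low value. They report only what shows in the picture. A call takes as long as a camera call. They do not tell look-alikes from the thing itself.
- imaging.search_frame(camera, label): "at" ([x, y, z] in mm, in world coordinates, good to about 4 mm: the middle of the surface that is visible of it).
- imaging.outline_of(camera, label): "region" (420x560 bool, what is visible of it).
The state is a dict: "clock": time; "joints": joint angles; "joint_velocities": joint speeds; "effort": joint torques, N m; "tcp_pos": TCP position; "tcp_rot": TCP orientation; "contact_force": force on the tool from outside, world axes, zero at the start; "ft_torque": the same for the moment, N m; "opening": finger opening in mm.
Only numpy, scipy, OpenCV 4.12 (cv2) and the standard library are available. Lean on these libraries where they do the work, as an engineer would, in place of code of your own. Each camera call takes 0.05 s, during which the arm holds its last target. There are 200 camera calls.

TASK

Tip the tall copper pipe stand over onto its side: with its foot against the steel stop strip, ease the top over that strip and down until the two legs lie on the padded wooden bearer. Keep it in check all the way so that it lands gently instead of dropping, moving it only with light touches of the fingers: do not squeeze it hard, and do not lift or carry it. Leave the foot against the strip and everything else on the bench where it is, and end clear of the stand.

Things in the scene. Friction and masses are not known exactly. Their poses are not given: they have to be found in the camera images.
- stand: Loose copper tube stand, 22 mm tube, 0.45-0.8 kg, 246 mm tall. Foot: flat rectangle of tube, axes 60 mm apart in x, 140 mm in y. Two legs (axes x=0, y=+-70 mm) carry a top bar along y. Only air between the legs. Origin: centre of the underside; z up the legs, x towards the stop strip, the way to tip it. Turning on its front foot tube it balances at about 20 degrees of lean, then falls by itself.
- stand_bar (a point): Middle of the stand's top bar on the tube axis, 235 mm above the stand's origin; axes as the stand's. The bar is 22 mm thick; collars of 26 mm diameter begin 37 mm either side of this point, the legs' inner faces are 59 mm either side.
- stand_toe (a point): Middle of the stand's front foot tube, on the tube axis (x = +30 mm, z = 11 mm in the stand's frame). The stand turns about this tube when tipped. At the start the tube's surface is 3 to 9 mm short of the stop strip and rolls forward that far into the corner of board and strip.
- jig: Fixed plywood board, x -100 to 260 mm, y +-160 mm, top 12 mm above the bench. Across it a steel stop strip: x 0 to 22 mm, y +-95 mm, top 30 mm above the bench. Origin: at bench level under the middle of the strip face that looks at the stand. x points from the stand across the strip to the bearer (the way to tip), y along the strip, z up. The lying legs pass clear over the strip.
- bearer: Fixed padded wooden bar on the board: x 120 to 154 mm, y +-100 mm in the jig's frame, top 62 mm above the bench. Origin: centre of its underside. With the stand lying on it, foot in the corner at the strip, the legs are 81 degrees from upright and the top bar's axis is 206 mm beyond the strip's face (jig x) and 87 mm above the bench, with free air beneath it.
- flux_tub: Bystander: black tub with a lid, 48 mm wide, 50 mm tall, standing on the board beside the stand. Origin: centre of its underside.
- solder_reel: Bystander: small steel reel, 48 mm wide, 40 mm tall, standing on the board. Origin: centre of its underside.
- elbow: Bystander: copper elbow fitting, arms about 45 mm, 25 mm thick, lying on the board between the strip and the bearer, low enough for the stand to lie over it. Origin: at its underside, 12 mm from the bend.
- mug: Bystander: white mug, 80 mm wide, 95 mm tall, on the bench. Origin: centre of its underside.
- torch_cylinder: Bystander: blue torch cylinder with a nozzle, 76 mm wide, about 335 mm tall, standing on the bench. Origin: centre of its underside.
- pipe_tee: Bystander: tee of copper tube lying on the bench, 122 mm across, 22 mm thick. Origin: at its underside, where the tubes meet.
- spanner: Bystander: steel spanner, 200 mm long, lying on the bench. Origin: middle of its underside.
Mind the look-alikes: they are no part of the job. Of the things that look like the stand, the middle-sized one is meant.

How it is judged (in metres and radians):
On the way, in this order (a step that is already met when the one before it is completed fails the run):
1. the stand leans well past its balance over the stop strip, held in check (angle between stand's own z axis and vertical between 0.6 and 1.2 rad and x of stand_bar in the frame of jig above 0.05 m), for 0.2 s.
2. the legs lie on the bearer (angle between stand's own z axis and vertical above 1.3 rad and contact force between stand and bearer above 0.3 N), for 0.2 s.
At the end, for the whole second after the job is handed in: The stand lies on its side at rest (75 to 87 degrees from upright) with its legs on the bearer and its top bar out beyond it, its front foot tube within 15 mm of the stop strip on the near side, down on the board and within 50 mm of the middle of the strip, square to the strip within 0.15 rad (all of step 2 and angle between stand's own z axis and vertical below 1.52 rad and x of stand_bar in the frame of jig above 0.15 m and x of stand_toe in the frame of jig between -0.026 and 0 m and z of stand_toe in the frame of jig below 0.03 m and y of stand_toe in the frame of jig between -0.05 and 0.05 m and angle between the y axis of stand and the y axis of jig, either way round below 0.15 rad and linear speed of stand below 0.02 m/s and angular speed of stand below 0.1 rad/s); the robot touches nothing.
It fails at once if the stand falls or lands hard (turns faster than 4 rad/s) (angular speed of stand above 4 rad/s).
It fails at once if the stand is lifted or carried (front foot tube more than 22 mm off the board) (height (world z) of stand_toe above 0.045 m).
It fails at once if the stand is squeezed or pressed hard while it stands (more than 15 N from the fingers) (contact force between the fingers and stand above 15 N and angle between stand's own z axis and vertical below 0.3 rad and angular speed of stand below 0.3 rad/s).
It fails at once if the stand is struck or forced (more than 50 N from the fingers) (contact force between the fingers and stand above 50 N).
It fails at once if a bystander is moved more than 25 mm (distance of any of flux_tub, solder_reel, elbow, mug, torch_cylinder, pipe_tee, spanner from where it was at the start of the episode above 0.025 m).
It also fails if it takes over 48 s, if anything falls off the work surface, if the arm or the gripper's body presses on something with over 40 N, if the wrist force passes 120 N, or if a joint passes its speed limit or range.

## Working session

There is one attempt and no reset: what is moved stays moved. The work goes in short steps, Python scripts to look and compute and a tool call to move; the robot and the scene stay as the last step left them, time stands still between calls to the robot, and variables do not carry over. Pictures are saved under pics/ and viewed, about 8 in all and at most 12, crops included, and the job is handed in when it is done.

Besides the shell and the picture viewer there is one more tool, called after ">>>" as name(argument=value, ...), one argument or row to a line, values as JSON. arm_command: Moves the arm, as the interface text tells. Its arguments: {"type":"object","properties":{"series":{"type":"array","items":{"type":"array"}}},"required":["series"]}

```bash
mkdir -p pics; ls; python3 - <<'E'
from station import ctrl, imaging
import cv2,numpy as np
s=ctrl.observe();print(s['clock'],s['tcp_pos'],s['tcp_rot'],s['opening'],ctrl.pinch_z)
for c in ['scene','top']:
    im=imaging.read_camera(c);cv2.imwrite(f'pics/{c}0.png',im[...,::-1])
    p=imaging.camera_params(c);print(c,p['vertical_fov'],p['cx'],p['cy'],np.round(p['R'],3).tolist(),np.round(p['t'],1))
    for l in ['stand','stand_bar','jig','bearer','flux_tub','torch_cylinder']:
        for d in imaging.search_frame(c,l): print(l,np.round(d['at']),round(d['confidence'],2))
E
```

```text
pics
0.0 [ 227.88170319 -527.34171735  230.41828877] [-9.01068826e+01  1.34409709e-02 -1.56634249e+02] 85.39445790710275 -18.700000000000003
scene 46.45721170032388 281.79376441230653 212.11569800595421 [[-0.76, 0.65, 0.001], [0.41, 0.481, -0.775], [-0.504, -0.589, -0.632]] [ 353.   -63.3 1836.4]
stand [321. 172.  57.] 0.91
stand [245. 375. 145.] 0.85
stand [572. 201. 102.] 0.63
stand_bar [246. 373. 147.] 0.63
stand_bar [572. 202. 101.] 0.6
stand_bar [323. 170.  55.] 0.56
jig [651.  66.  10.] 0.9
bearer [658.  36.  60.] 0.86
flux_tub [738. 153.  54.] 0.85
torch_cylinder [ 554. -511.  144.] 0.75
torch_cylinder [ 403. -445.   65.] 0.44
top 48.16045811484889 285.338607621257 213.03090617348252 [[-0.018, -1.0, -0.008], [-0.988, 0.019, -0.153], [0.154, 0.005, -0.988]] [   6.6  489.6 1554.9]
stand [297. 153.  17.] 0.71
stand [192. 356. 132.] 0.71
stand_bar [190. 354. 135.] 0.93
stand_bar [548. 179.  37.] 0.57
jig [617.  39.  15.] 0.84
jig [ 390. -479.   38.] 0.22
bearer [633.  21.  59.] 0.62
flux_tub [721. 135.  62.] 0.44
torch_cylinder [ 525. -517.  194.] 0.73
```

View pics/scene0.png

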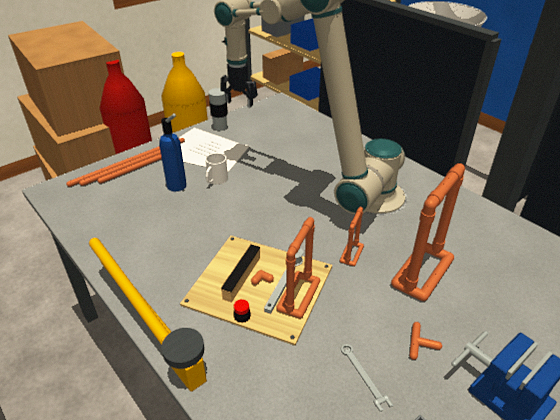

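View pics/top0.png

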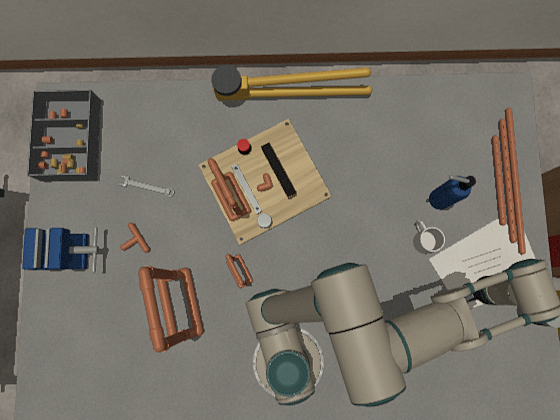

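The middle-sized stand is the one on the plywood board: around (300,265) in scene and (228,190) in top. The board's corners show in both views, and the black bearer, elbow, red-lidded tub and reel are on it. The two cameras' network positions differ by about 25 mm, so I'll check them against pixel rays.

```bash
cat > h.py <<'E'
from station import ctrl, imaging
import cv2,numpy as np
def cam(c):
    p=imaging.camera_params(c);f=210/np.tan(np.radians(p['vertical_fov']/2))
    return f,p['cx'],p['cy'],np.array(p['R']),np.array(p['t'])
def proj(c,X):
    f,cx,cy,R,t=cam(c);q=np.atleast_2d(X)@R.T+t
    return np.c_[f*q[:,0]/q[:,2]+cx,f*q[:,1]/q[:,2]+cy]
def atz(c,uv,z):
    f,cx,cy,R,t=cam(c);o=-R.T@t
    d=R.T@np.array([(uv[0]-cx)/f,(uv[1]-cy)/f,1]);return o+d*(z-o[2])/d[2]
E
python3 - <<'E'
from h import *
for c,P in dict(top=[(288,120),(330,195),(240,243),(199,165)],scene=[(181,303),(232,236),(331,262),(296,340)]).items():
    Q=np.array([atz(c,p,12) for p in P]);print(c,np.round(Q,0).tolist(),np.linalg.norm(Q-np.roll(Q,-1,0),axis=1).round())
    print('tcp',proj(c,ctrl.observe()['tcp_pos']),'base',proj(c,[0,0,0]))
    im=cv2.imread(f'pics/{c}0.png');
    x0,y0=(180,100) if c=='top' else (170,200)
    cv2.imwrite(f'pics/{c}0c.png',cv2.resize(im[y0:y0+150,x0:x0+180],None,fx=4,fy=4,interpolation=cv2.INTER_CUBIC))
E
```

```text
top [[828.0, -18.0, 12.0], [554.0, -158.0, 12.0], [393.0, 154.0, 12.0], [670.0, 297.0, 12.0]] [308. 351. 311. 353.]
tcp [[468.10817092 288.71140512]] base [[287.32566667 360.98985459]]
scene [[836.0, -15.0, 12.0], [553.0, -154.0, 12.0], [387.0, 149.0, 12.0], [668.0, 297.0, 12.0]] [315. 345. 318. 354.]
tcp [[239.47471116 107.59862791]] base [[375.86088912 195.24624359]]
```

View pics/top0c.png

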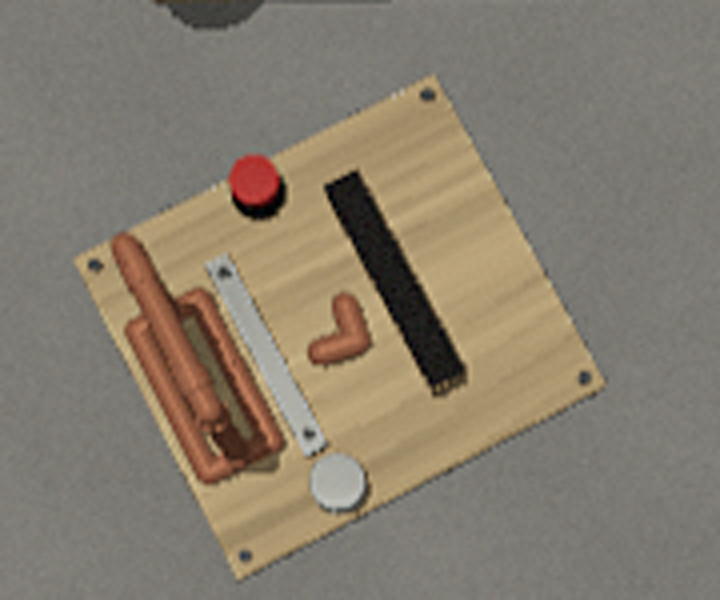

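View pics/scene0c.png

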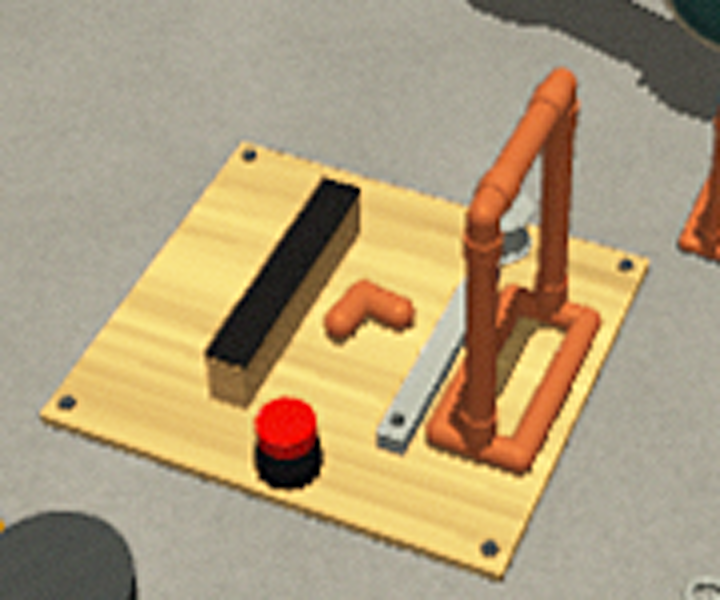

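The rays agree between cameras to about 6 mm, so the calibration is fine and only the network's 3D points are biased. The crops show the strip ends, foot corners and bar ends. I'll fit the jig and stand poses from both views.

```bash
cat > fit.py <<'E'
from h import *
from scipy.optimize import least_squares
o=dict(top=np.array([180,100]),scene=np.array([170,200]))
def fit(d,x0):
    def res(p):
        c,s=np.cos(p[2]),np.sin(p[2]);r=[]
        for cm,L in d.items():
            A=np.array([a[:3] for a in L],float);U=np.array([a[3:] for a in L])/4+o[cm]
            W=np.c_[p[0]+c*A[:,0]-s*A[:,1],p[1]+s*A[:,0]+c*A[:,1],A[:,2]]
            r.append((proj(cm,W)-U))
        return np.vstack(r).ravel()
    q=least_squares(res,x0,loss='soft_l1');return q.x,res(q.x).reshape(-1,2)
B=[(-100,160,12),(260,160,12),(260,-160,12),(-100,-160,12)]
S=[(0,95,30),(22,95,30),(22,-95,30),(0,-95,30)]
R=[(120,100,62),(154,100,62),(154,-100,62),(120,-100,62)]
jt=[(75,260),(435,75),(605,383),(238,578),(205,262),(228,255),(326,445),(304,455),(326,185),(357,171),(465,373),(433,388)]
js=[(502,577),(40,415),(243,143),(648,262),(402,443),(379,437)]
jd=dict(top=[a+b for a,b in zip(B+S+R,jt)],scene=[a+b for a,b in zip(B+S[:2],js)]+[R[0]+(246,368),R[1]+(206,352),R[2]+(323,180),R[3]+(360,188)])
F=[(-30,70,23),(30,70,23),(30,-70,23),(-30,-70,23)]
sd=dict(top=[a+b for a,b in zip(F,[(137,325),(203,293),(275,445),(208,475)])]+[(0,70,247,125,240),(0,-70,247,208,412)],
 scene=[(30,70,23,437,432),(-30,70,23,520,460),(-30,-70,23,592,318),(30,-70,23,512,295),(0,70,247,485,200),(0,-70,247,562,80)])
if __name__=='__main__':
    for n,d in (('jig',jd),('stand',sd)):
        p,r=fit(d,[600,100,-1.08]);print(n,p[:2].round(1),np.degrees(p[2]).round(2),'\n',r.round(1).tolist())
        if n=='jig':J=p
    c,s=np.cos(J[2]),np.sin(J[2]);dd=p[:2]-J[:2];print('stand in jig',c*dd[0]+s*dd[1],-s*dd[0]+c*dd[1])
E
python3 fit.py
```

```text
jig [576.4 141.2] -63.1 
 [[-1.3, -1.1], [-0.7, -1.1], [0.2, -0.1], [-0.6, -0.1], [-0.7, -0.0], [-0.8, -1.2], [0.0, -0.9], [-0.2, -0.4], [-1.4, -0.5], [-0.4, -1.5], [0.2, -1.3], [-0.7, -0.4], [0.3, -1.7], [0.1, -1.3], [-0.1, -1.3], [0.8, -1.7], [0.7, -1.5], [-0.7, -2.3], [0.1, -1.6], [-0.6, -1.0], [0.2, -2.0], [0.8, -1.2]]
stand [555.6 184.2] -64.41 
 [[0.0, 0.6], [-0.8, 1.0], [-1.2, -1.4], [-0.2, -1.1], [0.3, 1.1], [-0.2, -0.8], [0.7, -1.7], [-0.6, -2.0], [-0.9, -0.1], [0.6, -0.3], [-0.7, 2.3], [0.1, -0.1]]
stand in jig -47.70509745890157 0.8939382738887183
```

>>> arm_command(
  series=[
    [1, [0, 0, 0.04], 0],
    [1, [0, 0, 0.08], 0],
    [1, [0, 0, 0.12], 0],
    [1, [0.016, 0.035, 0.12], 0],
    [1, [0.032, 0.07, 0.12], 0],
    [1, [0.048, 0.105, 0.12], 0],
    [1, [0.064, 0.14, 0.12], 0.5],
    [1, [0.08, 0.175, 0.12], 1],
    [1, [0.096, 0.21, 0.12], 1.5],
    [1, [0.112, 0.245, 0.12], 2],
    [1, [0.128, 0.28, 0.12], 2.5],
    [1, [0.144, 0.315, 0.12], 3],
  ],
)

```text
clock: 1.7
tcp_pos: [372.3, -211.1, 351.6]
tcp_rot: [-89.9, 0.0, -153.6]
contact_force: [0.5, -0.3, 0.4]
opening: 85.3
```

>>> arm_command(
  series=[
    [1, [0.016, 0.035, 0], 0],
    [1, [0.032, 0.07, 0], 0],
    [1, [0.048, 0.105, 0], 0],
    [1, [0.064, 0.14, 0], 0],
    [1, [0.08, 0.175, 0], 0],
    [1, [0.096, 0.21, 0], 0],
    [1, [0.112, 0.245, 0], 0],
    [1, [0.128, 0.28, 0], 0],
    [1, [0.144, 0.315, 0], 0],
    [1, [0.16, 0.35, 0], 0],
    [1, [0.172, 0.374, 0], 0],
    [1, [0.183, 0.397, 0], 0],
  ],
)

```text
clock: 2.7
tcp_pos: [555.6, 186.4, 351.1]
tcp_rot: [-90.0, 0.0, -153.5]
contact_force: [-0.0, 0.1, 0.1]
opening: 85.4
```

```bash
python3 - <<'E'
from h import *
s=ctrl.observe();print(s['clock'],s['tcp_pos'],s['tcp_rot'],s['opening'],s['joints'],s['contact_force'])
im=imaging.read_camera('wrist')[...,::-1].copy()
# expected bar points
c,s_=np.cos(np.radians(-64.4)),np.sin(np.radians(-64.4))
P=[[555.6-s_*y,184.2+c*y,247] for y in (-70,-37,0,37,70)]
for u in proj('wrist',P): print(u); cv2.circle(im,tuple(int(v) for v in u),4,(0,255,0),1)
cv2.imwrite('pics/w1.png',im)
for d in imaging.search_frame('wrist','stand_bar'): print(d)
E
```

```text
2.7 [555.58421401 186.35309382 351.0919674 ] [-8.99993666e+01  2.19035002e-04 -1.53543396e+02] 85.36508586239172 [ 1.17412911e+01  1.44930578e+01  7.15057651e+01 -5.58394972e-04
  9.40008044e+01  7.52846484e+01] [-0.02523146  0.1434575   0.05827362]
[283.22590584 286.68018531]
[284.02854933 253.46582865]
[285.00278195 213.15090605]
[286.06592388 169.15680921]
[287.09946095 126.38779733]
{'at': [565.4, 191.6, 253.2], 'confidence': 0.92}
{'at': [299.6, 376.1, 61.3], 'confidence': 0.9}
{'at': [322.4, 160.8, 75.9], 'confidence': 0.76}
```

View pics/w1.png

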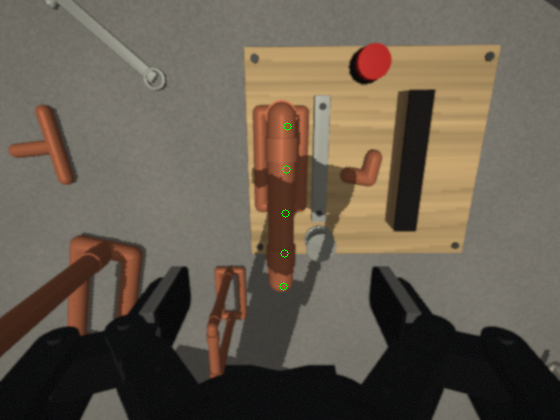

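The wrist view shows the bar between the open fingers at column ~282, rows 103 to 291. That is about 2–3 mm behind the fit and about 5 mm farther along +y. I'll descend astride it with the jaws open.

>>> arm_command(
  series=[
    [1, [0.003, 0.002, -0.02], 0],
    [1, [0.003, 0.002, -0.04], 0],
    [1, [0.003, 0.002, -0.06], 0],
    [1, [0.003, 0.002, -0.08], 0],
    [1, [0.003, 0.002, -0.1], 0],
    [1, [0.003, 0.002, -0.12], 0],
    [1, [0.003, 0.002, -0.137], 0],
    [0.4, [0.003, 0.002, -0.137], 0],
    [0.4, [0.003, 0.002, -0.137], 0],
    [0.4, [0.003, 0.002, -0.137], 0],
    [0.4, [0.003, 0.002, -0.137], 0],
    [0.4, [0.003, 0.002, -0.137], 0],
  ],
)

```text
clock: 3.8
tcp_pos: [558.8, 186.1, 215.9]
tcp_rot: [-90.0, 0.2, -153.6]
contact_force: [0.6, 0.5, -0.3]
opening: 59.9
```

```bash
python3 - <<'E'
from h import *
s=ctrl.observe();print(s['clock'],s['tcp_pos'],s['opening'],s['contact_force'])
cv2.imwrite('pics/w2.png',imaging.read_camera('wrist')[...,::-1])
E
```

```text
3.8 [558.7937557  186.14758154 215.85112852] 59.87904365218966 [ 0.60047401  0.52535124 -0.31671842]
```

View pics/w2.png

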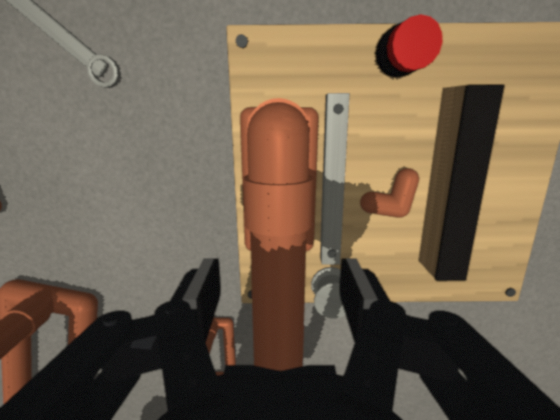

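The bar is centred between the fingers (column ~278 of 280). I'll close to about 38 mm without touching it, then start pushing along the jig's x, (0.452, -0.892).

>>> arm_command(
  series=[
    [-0.1, [0, 0, 0], 0],
    [-0.1, [0, 0, 0], 0],
    [-0.1, [0, 0, 0], 0],
    [-0.1, [0, 0, 0], 0],
    [-0.1, [0.0018, -0.0036, 0], 0],
    [-0.1, [0.0036, -0.0071, 0], 0],
    [-0.1, [0.0054, -0.0107, 0], 0],
    [-0.1, [0.0072, -0.0143, 0], 0],
    [-0.1, [0.009, -0.0178, 0], 0],
    [-0.1, [0.0108, -0.0214, 0], 0],
    [-0.1, [0.0127, -0.025, 0], 0],
    [-0.1, [0.0136, -0.0268, 0], 0],
  ],
)

```text
clock: 4.85
tcp_pos: [572.0, 158.6, 214.3]
tcp_rot: [-90.0, -0.0, -153.7]
contact_force: [-0.2, 0.2, 0.3]
opening: 38.5
```

```bash
python3 - <<'E'
from h import *
s=ctrl.observe();print(s['clock'],s['tcp_pos'],s['opening'],s['contact_force'])
a=imaging.read_camera('scene')[150:360,150:430,::-1];b=imaging.read_camera('wrist')[...,::-1]
cv2.imwrite('pics/c3.png',np.hstack([cv2.resize(a,(400,300)),cv2.resize(b,(400,300))]))
E
```

```text
4.85 [572.00459393 158.62409879 214.30788378] 38.4972907060546 [-0.19969478  0.15901387  0.31544116]
```

View pics/c3.png

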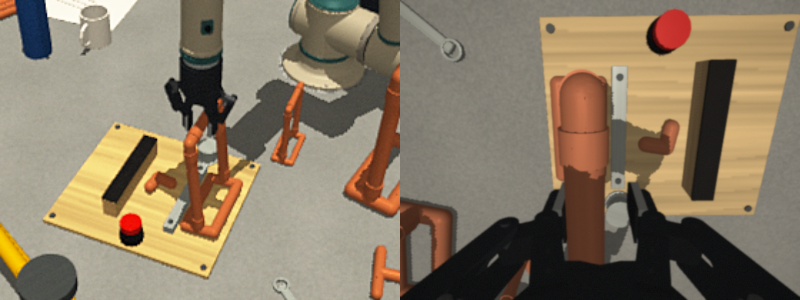

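The stand is leaning a few degrees on the rear finger and its foot is still on the board. I'll keep pushing.

>>> arm_command(
  series=[
    [-0.1, [0.0019, -0.0037, 0], 0],
    [-0.1, [0.0038, -0.0074, 0], 0],
    [-0.1, [0.0057, -0.0111, 0], 0],
    [-0.1, [0.0075, -0.0149, 0], 0],
    [-0.1, [0.0094, -0.0186, 0], 0],
    [-0.1, [0.0113, -0.0223, 0], 0],
    [-0.1, [0.0132, -0.026, 0], 0],
    [-0.1, [0.0151, -0.0297, 0], 0],
    [-0.1, [0.017, -0.0334, 0], 0],
    [-0.1, [0.0188, -0.0372, 0], 0],
    [-0.1, [0.0207, -0.0409, 0], 0],
    [-0.1, [0.0226, -0.0446, 0], 0],
  ],
)

```text
clock: 5.95
tcp_pos: [594.5, 114.3, 214.3]
tcp_rot: [-90.0, 0.0, -153.6]
contact_force: [-0.5, -0.3, -0.3]
opening: 38.5
```

```bash
python3 - <<'E'
from h import *
s=ctrl.observe();print(s['clock'],s['tcp_pos'],s['opening'],s['contact_force'])
a=imaging.read_camera('scene')[150:360,150:430,::-1];b=imaging.read_camera('wrist')[...,::-1]
cv2.imwrite('pics/c4.png',np.hstack([cv2.resize(a,(400,300)),cv2.resize(b,(400,300))]))
E
```

```text
5.95 [594.50320523 114.30636132 214.33467623] 38.48861428475725 [-0.45914048 -0.2502804  -0.29762644]
```

View pics/c4.png

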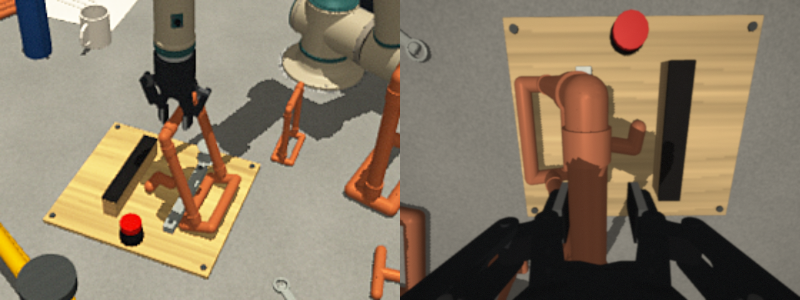

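Lean is about 17° with the foot against the strip and the bar still on the rear finger. I'll ease it slowly over the balance point.

>>> arm_command(
  series=[
    [-0.1, [0.0009, -0.0018, 0], 0],
    [-0.1, [0.0018, -0.0036, 0], 0],
    [-0.1, [0.0027, -0.0053, 0], 0],
    [-0.1, [0.0036, -0.0071, 0], 0],
    [-0.1, [0.0045, -0.0089, 0], 0],
    [-0.1, [0.0054, -0.0107, 0], 0],
    [-0.1, [0.0063, -0.0125, 0], 0],
    [-0.1, [0.0072, -0.0143, 0], 0],
    [-0.1, [0.0081, -0.0161, 0], 0],
    [-0.1, [0.009, -0.0178, 0], 0],
    [-0.1, [0.009, -0.0178, 0], 0],
    [-0.1, [0.009, -0.0178, 0], 0],
  ],
)

```text
clock: 7.05
tcp_pos: [603.3, 96.7, 214.3]
tcp_rot: [-90.0, -0.0, -153.6]
contact_force: [0.8, 0.0, 0.4]
opening: 38.6
```

>>> arm_command(
  series=[
    [-0.1, [0.0014, -0.0027, -0.001], 0],
    [-0.1, [0.0028, -0.0054, -0.002], 0],
    [-0.1, [0.0041, -0.008, -0.003], 0],
    [-0.1, [0.0054, -0.0107, -0.004], 0],
    [-0.1, [0.0068, -0.0134, -0.005], 0],
    [-0.1, [0.0081, -0.0161, -0.006], 0],
    [-0.1, [0.0095, -0.0187, -0.008], 0],
    [-0.1, [0.0108, -0.0214, -0.01], 0],
    [-0.1, [0.0122, -0.0241, -0.012], 0],
    [-0.1, [0.0136, -0.0268, -0.015], 0],
    [-0.1, [0.0149, -0.0294, -0.018], 0],
    [-0.1, [0.0163, -0.0321, -0.02], 0],
  ],
)

```text
clock: 8.05
tcp_pos: [619.7, 64.5, 193.9]
tcp_rot: [-90.0, -0.0, -153.6]
contact_force: [0.3, -0.3, 0.6]
opening: 38.4
```

```bash
python3 - <<'E'
from h import *
s=ctrl.observe();print(s['clock'],s['tcp_pos'],s['opening'],s['contact_force'])
a=imaging.read_camera('scene')[150:360,150:430,::-1];b=imaging.read_camera('wrist')[...,::-1]
cv2.imwrite('pics/c5.png',np.hstack([cv2.resize(a,(400,300)),cv2.resize(b,(400,300))]))
E
```

```text
8.05 [619.68969308  64.45340419 193.92039358] 38.35768165159287 [ 0.34260228 -0.2896412   0.56712213]
```

View pics/c5.png

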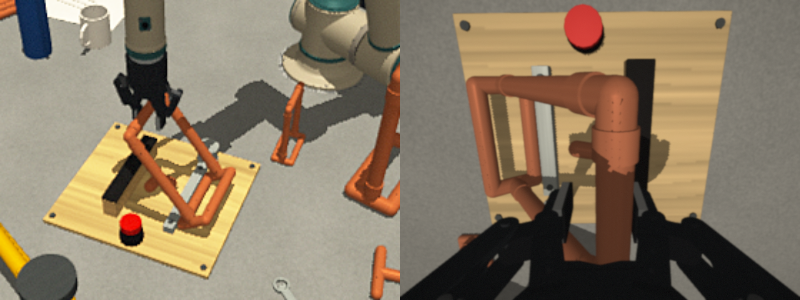

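The bar now rests on the front finger at about 36° lean, with the toe at the strip. I'll lower to about 50° and hold.

>>> arm_command(
  series=[
    [-0.1, [0.002, -0.004, -0.002], 0],
    [-0.1, [0.004, -0.008, -0.005], 0],
    [-0.1, [0.006, -0.012, -0.008], 0],
    [-0.1, [0.008, -0.016, -0.011], 0],
    [-0.1, [0.01, -0.02, -0.014], 0],
    [-0.1, [0.012, -0.024, -0.017], 0],
    [-0.1, [0.014, -0.028, -0.02], 0],
    [-0.1, [0.016, -0.032, -0.023], 0],
    [-0.1, [0.018, -0.036, -0.026], 0],
    [-0.1, [0.0203, -0.04, -0.03], 0],
    [-0.1, [0.0203, -0.04, -0.03], 0],
    [-0.1, [0.0203, -0.04, -0.03], 0],
  ],
)

```text
clock: 9.15
tcp_pos: [639.9, 24.3, 164.0]
tcp_rot: [-90.0, -0.0, -153.7]
contact_force: [0.3, -1.1, -0.2]
opening: 38.2
```

```bash
python3 - <<'E'
from h import *
s=ctrl.observe();print(s['clock'],s['tcp_pos'],s['opening'],s['contact_force'])
a=imaging.read_camera('scene')[150:360,150:430,::-1];b=imaging.read_camera('wrist')[...,::-1]
cv2.imwrite('pics/c6.png',np.hstack([cv2.resize(a,(400,300)),cv2.resize(b,(400,300))]))
E
```

```text
9.15 [639.91245039  24.30615293 164.03376975] 38.18753379449924 [ 0.29834874 -1.05829997 -0.17840745]
```

View pics/c6.png

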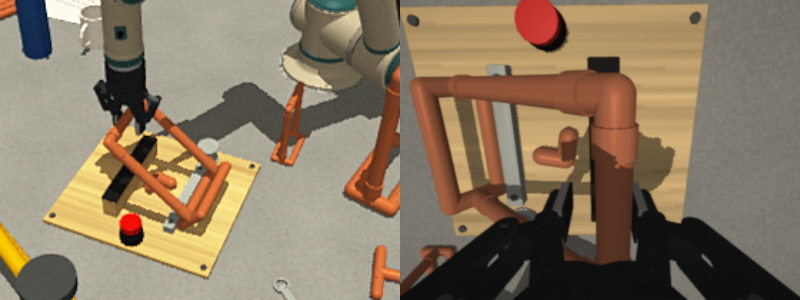

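About 50° now, foot still in the corner, contact force about 1 N. Continuing.

>>> arm_command(
  series=[
    [-0.1, [0.0015, -0.003, -0.003], 0],
    [-0.1, [0.003, -0.006, -0.006], 0],
    [-0.1, [0.0045, -0.009, -0.009], 0],
    [-0.1, [0.006, -0.012, -0.012], 0],
    [-0.1, [0.0075, -0.015, -0.015], 0],
    [-0.1, [0.009, -0.018, -0.018], 0],
    [-0.1, [0.0105, -0.021, -0.022], 0],
    [-0.1, [0.012, -0.024, -0.026], 0],
    [-0.1, [0.0135, -0.027, -0.03], 0],
    [-0.1, [0.015, -0.03, -0.034], 0],
    [-0.1, [0.0167, -0.033, -0.038], 0],
    [-0.1, [0.0167, -0.033, -0.038], 0],
  ],
)

```text
clock: 10.25
tcp_pos: [656.8, -9.1, 125.2]
tcp_rot: [-90.0, -0.0, -153.7]
contact_force: [1.6, -2.5, -1.5]
opening: 38.4
```

```bash
python3 - <<'E'
from h import *
s=ctrl.observe();print(s['clock'],s['tcp_pos'],s['opening'],s['contact_force'])
a=imaging.read_camera('scene')[190:340,160:360,::-1];b=imaging.read_camera('wrist')[...,::-1]
cv2.imwrite('pics/c7.png',np.hstack([cv2.resize(a,(400,300)),cv2.resize(b,(400,300))]))
E
```

```text
10.25 [656.75090977  -9.06810233 125.24988762] 38.390057375013086 [ 1.56545711 -2.50138181 -1.46863372]
```

View pics/c7.png

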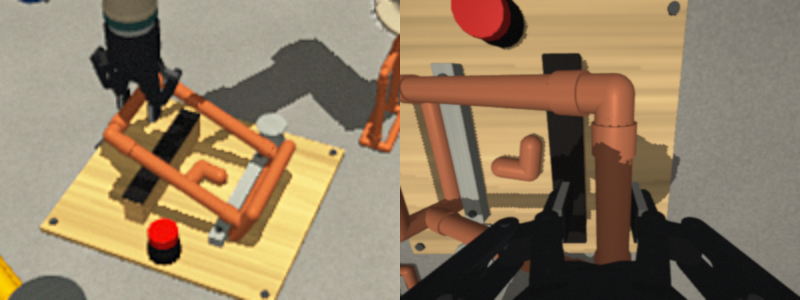

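About 64°, force about 3 N, bar checked by the front finger. I'll ease down the last part more slowly.

>>> arm_command(
  series=[
    [-0.1, [0.0005, -0.0011, -0.001], 0],
    [-0.1, [0.0011, -0.0021, -0.003], 0],
    [-0.1, [0.0016, -0.0032, -0.005], 0],
    [-0.1, [0.0021, -0.0042, -0.007], 0],
    [-0.1, [0.0026, -0.0052, -0.009], 0],
    [-0.1, [0.0032, -0.0062, -0.011], 0],
    [-0.1, [0.0037, -0.0073, -0.013], 0],
    [-0.1, [0.0042, -0.0083, -0.015], 0],
    [-0.1, [0.0048, -0.0094, -0.017], 0],
    [-0.1, [0.0053, -0.0104, -0.019], 0],
    [-0.1, [0.0058, -0.0115, -0.021], 0],
    [-0.1, [0.0063, -0.0125, -0.023], 0],
  ],
)

```text
clock: 11.35
tcp_pos: [662.8, -20.7, 103.0]
tcp_rot: [-90.0, -0.0, -153.6]
contact_force: [0.2, -0.9, -1.7]
opening: 38.4
```

```bash
python3 - <<'E'
from h import *
s=ctrl.observe();print(s['clock'],s['tcp_pos'],s['opening'],s['contact_force'])
imaging.read_camera('scene');imaging.read_camera('top')
for c in('scene','top'):
  for l in('stand_bar','stand_toe'):
    print(c,l,[(np.round(d['at']),round(d['confidence'],2)) for d in imaging.search_frame(c,l)])
E
```

```text
11.35 [662.79835022 -20.71754694 102.99852017] 38.43036809859769 [ 0.17811074 -0.87005467 -1.67043716]
scene stand_bar [(array([638.,  98.,  90.]), 0.9), (array([318., 172.,  56.]), 0.61), (array([244., 375., 148.]), 0.6)]
scene stand_toe [(array([246., 373., 146.]), 0.66), (array([646., 101.,  10.]), 0.6), (array([645.,  94.,  88.]), 0.58), (array([321., 172.,  52.]), 0.55)]
top stand_bar [(array([193., 353., 152.]), 0.83), (array([609., 143.,  90.]), 0.79)]
top stand_toe [(array([194., 353., 153.]), 0.83), (array([608., 141.,  88.]), 0.71), (array([262., 135.,  32.]), 0.62), (array([677.,  44.,  62.]), 0.37)]
```

>>> arm_command(
  series=[
    [-0.1, [0.0006, -0.0011, -0.002], 0],
    [-0.1, [0.0011, -0.0021, -0.004], 0],
    [-0.1, [0.0016, -0.0032, -0.006], 0],
    [-0.1, [0.0021, -0.0042, -0.008], 0],
    [-0.1, [0.0026, -0.0052, -0.01], 0],
    [-0.1, [0.0032, -0.0062, -0.012], 0],
    [-0.1, [0.0037, -0.0073, -0.014], 0],
    [-0.1, [0.0042, -0.0083, -0.016], 0],
    [-0.1, [0.0048, -0.0094, -0.018], 0],
    [-0.1, [0.0053, -0.0104, -0.02], 0],
    [-0.1, [0.0058, -0.0115, -0.022], 0],
    [-0.1, [0.0063, -0.0125, -0.024], 0],
  ],
)

```text
clock: 12.65
tcp_pos: [669.3, -33.4, 79.1]
tcp_rot: [-90.0, 0.0, -153.6]
contact_force: [0.6, -2.1, -0.8]
opening: 38.3
```

```bash
cat > lean.py <<'E'
# estimate lean & foot position by matching the projected stand silhouette with the outline
from h import *
from scipy.optimize import minimize
J=np.array([576.4,141.2]);a=np.radians(-63.1);X=np.array([np.cos(a),np.sin(a),0]);Y=np.array([-np.sin(a),np.cos(a),0])
segs=[((30,70,11),(30,-70,11)),((-30,70,11),(-30,-70,11)),((30,70,11),(-30,70,11)),((30,-70,11),(-30,-70,11)),((0,70,11),(0,70,235)),((0,-70,11),(0,-70,235)),((0,70,235),(0,-70,235))]
def sil(c,p):
    tx,ty,th,yw=p;m=np.zeros((420,560),np.uint8);f=cam(c)[0];R_,t=cam(c)[3:]
    for s in segs:
        q=np.array(s,float)-[30,0,11];x=q[:,0]*np.cos(th)+q[:,2]*np.sin(th);z=-q[:,0]*np.sin(th)+q[:,2]*np.cos(th)
        x,y=x*np.cos(yw)-q[:,1]*np.sin(yw),x*np.sin(yw)+q[:,1]*np.cos(yw)
        W=np.r_[J,0]+np.outer(x+tx,X)+np.outer(y+ty,Y)+np.outer(z+23,[0,0,1])
        u=proj(c,W);w=22*f/((R_@W.mean(0)+t)[2])
        cv2.line(m,*[tuple(int(v) for v in np.round(k*16)) for k in u],1,max(1,int(round(w))),shift=4)
    return m>0
def copper(im):
    h=cv2.cvtColor(im,cv2.COLOR_RGB2HSV);return ((h[...,0]<13)&(h[...,1]>115)&(h[...,2]>45))
def cost(p,M):
    r=0
    for c,(m,dt,roi) in M.items():
        s=sil(c,p);ds=cv2.distanceTransform((~s).astype(np.uint8),cv2.DIST_L2,5)
        r+=np.minimum(dt[s],8).mean()+np.minimum(ds[m&roi],4).mean()
    return r
def run():
    M={}
    roi0=dict(top=(200,120,330,245),scene=(165,205,320,345))
    for c in('top','scene'):
        im=imaging.read_camera(c);m=copper(im);x0,y0,x1,y1=roi0[c];roi=np.zeros_like(m);roi[y0:y1,x0:x1]=1
        M[c]=(m,cv2.distanceTransform((~m).astype(np.uint8),cv2.DIST_L2,5),roi)
    best=min((minimize(cost,[tx,0,np.radians(l),0],args=(M,),method='Nelder-Mead',options=dict(initial_simplex=np.array([[tx,0,np.radians(l),0],[tx+8,0,np.radians(l),0],[tx,8,np.radians(l),0],[tx,0,np.radians(l+6),0],[tx,0,np.radians(l),.08]]),maxfev=150)) for tx in(-11,-25) for l in(70,81)),key=lambda r:r.fun)
    p=best.x;print('toe x,y',p[:2].round(1),'lean',np.degrees(p[2]).round(1),'yaw',np.degrees(p[3]).round(1),'cost',round(best.fun,2))
if __name__=='__main__':
    s=ctrl.observe();print(s['clock'],s['tcp_pos'],s['opening'],s['contact_force']);run()
E
python3 lean.py
```

```text
12.65 [669.2582718  -33.37058587  79.14541565] 38.318325006956634 [ 0.59172865 -2.07305261 -0.78844172]Traceback (most recent call last):
  File "lean.py", line 32, in <module>
    s=ctrl.observe();print(s['clock'],s['tcp_pos'],s['opening'],s['contact_force']);run()
                                                                                    ~~~^^
  File "lean.py", line 29, in run
    best=min((minimize(cost,[tx,0,np.radians(l),0],args=(M,),method='Nelder-Mead',options=dict(initial_simplex=np.array([[tx,0,np.radians(l),0],[tx+8,0,np.radians(l),0],[tx,8,np.radians(l),0],[tx,0,np.radians(l+6),0],[tx,0,np.radians(l),.08]]),maxfev=150)) for tx in(-11,-25) for l in(70,81)),key=lambda r:r.fun)
  File "lean.py", line 29, in <genexpr>
    best=min((minimize(cost,[tx,0,np.radians(l),0],args=(M,),method='Nelder-Mead',options=dict(initial_simplex=np.array([[tx,0,np.radians(l),0],[tx+8,0,np.radians(l),0],[tx,8,np.radians(l),0],[tx,0,np.radians(l+6),0],[tx,0,np.radians(l),.08]]),maxfev=150)) for tx in(-11,-25) for l in(70,81)),key=lambda r:r.fun)
              ~~~~~~~~^^^^^^^^^^^^^^^^^^^^^
[... 154 characters left out ...]
^^^^^^^^^^^^^^^^^^^^^^^^^^^^^^^^^^^^^^^^^^^^^^^^^^^^^^^^^^^
    res = _minimize_neldermead(fun, x0, args, callback, bounds=bounds,
                               **options)
    fxr = func(xr)
    fx = function(np.copy(x), *(wrapper_args + args))
  File "lean.py", line 20, in cost
    s=sil(c,p);ds=cv2.distanceTransform((~s).astype(np.uint8),cv2.DIST_L2,5)
  File "lean.py", line 12, in sil
    u=proj(c,W);w=22*f/((R_@W.mean(0)+t)[2])
  File "h.py", line 7, in proj
    f,cx,cy,R,t=cam(c);q=np.atleast_2d(X)@R.T+t
                ~~~^^^
  File "h.py", line 4, in cam
    p=imaging.camera_params(c);f=210/np.tan(np.radians(p['vertical_fov']/2))
ValueError: time passes only in moves, steps and waits
```

```bash
sed -i '1i import functools' h.py; sed -i 's/^def cam(c):/@functools.cache\ndef cam(c):/' h.py; python3 lean.py
```

```text
12.75 [669.23202915 -33.5023762   78.8939652 ] 38.67202873854951 [ 2.15087857 -3.08755362 -1.56496354]
toe x,y [-10.4   3. ] lean 80.0 yaw 0.4 cost 4.61
```

Estimate: lean 80°, toe at the strip, a 2–4 N load still on the front finger. I'll ease forward until the load is gone.

>>> arm_command(
  series=[
    [-0.1, [0.0005, -0.0009, -0.001], 0],
    [-0.1, [0.0009, -0.0018, -0.002], 0],
    [-0.1, [0.0014, -0.0027, -0.003], 0],
    [-0.1, [0.0018, -0.0036, -0.004], 0],
    [-0.1, [0.0023, -0.0045, -0.004], 0],
    [-0.1, [0.0027, -0.0053, -0.004], 0],
    [-0.1, [0.0032, -0.0062, -0.004], 0],
    [-0.1, [0.0036, -0.0071, -0.004], 0],
    [-0.1, [0.0036, -0.0071, -0.004], 0],
    [-0.1, [0.0036, -0.0071, -0.004], 0],
    [-0.1, [0.0036, -0.0071, -0.004], 0],
  ],
)

```text
clock: 13.77
tcp_pos: [672.7, -40.3, 75.4]
tcp_rot: [-90.0, -0.0, -153.6]
contact_force: [0.1, 0.3, 0.4]
opening: 38.7
```

```bash
python3 lean.py
```

```text
13.7667 [672.73057295 -40.29019195  75.36071588] 38.71420460693502 [0.07525403 0.34072487 0.40739072]
toe x,y [-9.7  2. ] lean 80.0 yaw 1.5 cost 4.52
```

No force now, and the bar is centred between the fingers. I'll open a little and withdraw straight up.

>>> arm_command(
  series=[
    [0.2, [0, 0, 0], 0],
    [0.2, [0, 0, 0], 0],
    [0.2, [0, 0, 0.005], 0],
    [0.2, [0, 0, 0.015], 0],
    [0.2, [0, 0, 0.03], 0],
    [0.2, [0, 0, 0.045], 0],
    [0.2, [0, 0, 0.065], 0],
    [0.2, [0, 0, 0.085], 0],
    [0.2, [0, 0, 0.11], 0],
    [0.2, [0, 0, 0.135], 0],
    [0.2, [0, 0, 0.16], 0],
    [0.2, [0, 0, 0.19], 0],
  ],
)

```text
clock: 14.87
tcp_pos: [672.1, -40.2, 266.9]
tcp_rot: [-90.0, -0.0, -153.6]
contact_force: [0.4, 0.2, -0.6]
opening: 51.2
```

>>> arm_command(
  series=[
    [0.2, [0.01, -0.02, 0.01], 0],
    [0.2, [0.02, -0.04, 0.02], 0],
    [0.2, [0.03, -0.06, 0.03], 0],
    [0.2, [0.04, -0.08, 0.04], 0],
    [0.2, [0.05, -0.1, 0.05], 0],
    [0.2, [0.05, -0.1, 0.05], 0],
    [0.2, [0.05, -0.1, 0.05], 0],
    [0.2, [0.05, -0.1, 0.05], 0],
  ],
)

```text
clock: 15.53
tcp_pos: [722.3, -139.8, 315.6]
tcp_rot: [-90.0, 0.0, -153.6]
contact_force: [-0.4, -0.2, -0.3]
opening: 51.2
```

```bash
python3 lean.py; python3 - <<'E'
from h import *
a=imaging.read_camera('scene')[190:340,160:360,::-1];b=imaging.read_camera('top')[100:250,180:380,::-1]
cv2.imwrite('pics/f.png',np.hstack([cv2.resize(a,(400,300)),cv2.resize(b,(400,300))]))
E
```

```text
15.5333 [ 722.29722079 -139.76738797  315.56943497] 51.216995713093 [-0.39177576 -0.19193206 -0.34882789]
toe x,y [-11.1   2.4] lean 80.6 yaw 0.5 cost 3.19
```

View pics/f.png

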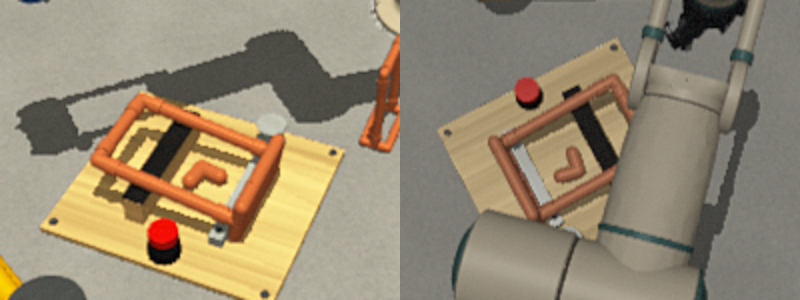

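The stand lies with its legs on the bearer and its foot at the strip. The tub, elbow and reel are where they were, and the gripper is clear.

```bash
python3 -c "
from station import ctrl
print(ctrl.close_job())"
```

```text
the job is handed in; nothing more can be done
None
```

The stand is tipped over and lying with its legs on the bearer and its foot against the strip. I handed the job in at about 15.6 s. The hand-in gave no verdict, so the result rests on my own checks.

- **What I did:** I put the half-open fingers astride the middle of the top bar without gripping it. The rear finger pushed the bar past its balance point. The front finger then held it back to about 50° and 64° and down onto the bearer, and I withdrew straight up. The force readings I took stayed below about 4 N.
- **Last checks:** Matching the stand's shape in the top and scene pictures gave:
  - a lean of 80.6° (the task gives 81°);
  - the toe axis 11 mm short of the strip face, which puts the tube against it;
  - the foot 2 mm off the middle of the strip;
  - the stand square to the strip within about 0.5°.

  After withdrawal the tool force was about zero. In the last picture the tub and elbow look unmoved; the arm or stand partly hides the reel.
- **Disagreements:** The finder networks' 3D points differed by about 25–30 mm between the two cameras, so I measured from my own pixel fits instead. Those agreed between cameras to a few millimetres, but the first fit still needed about 5 mm of correction from the wrist picture.
- **Not checked:** I did not measure how fast the stand turned or whether the bystanders shifted slightly. The mug, torch cylinder, tee and spanner were not in the last picture.

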